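# Grind two turns of cacao nibs on the hand mill

## Task

Grind a test portion of cacao nibs: take the blue knob of the mill that has the dark nibs in its hopper and crank it exactly two full turns clockwise, seen from above, leaving the crank back over its red tab, and let go. Crank steadily, no faster than about one turn in three seconds: each turn has a heavy point, so keep hold and carry the crank through it without letting it race ahead or run back. Leave the other mill, with the pale nuts and the yellow knob, alone.

Things in the scene. Friction and masses are not known exactly. Their poses are not given: they have to be found in the camera images.
- nib_mill: Nib mill, fixed: black foot 128 mm across, glass jar, steel hopper 116 mm across full of dark nibs. Origin under its centre on the table; z is the upright crank axis, x points to the red tab on the rim, over which the crank starts (within 0.15 rad). Stands left or right of the nut mill, turned any way. Crank arm: dark bar, top 174 mm up; hub on the axis to 178 mm. All else near it is lower.
- nib_crank (a joint): Crank angle, rad, growing clockwise from above; 0 over the red tab, 6.283 after one turn, 12.566 after two; no stops. Friction 0.14 Nm plus a spring-like 0.3 sin(angle) Nm: it holds back in the first half of each turn (6 N at the knob at a quarter turn) and pushes ahead in the second. Let go in mid turn it runs back or races on; near the tab it stays.
- nib_knob (a point): Grasp point of the blue knob, on the knob's upright axis, 75 mm from the crank axis and 205.5 mm above the table; goes round with the crank. The knob is an upright cylinder 25 mm across, from 175 to 227 mm above the table. It spins freely on its pin, so a gripper holding it need not turn with the crank.
- nut_crank (a joint): Turn of the crank of the other, otherwise equal mill (pale nuts, yellow knob), rad; to be left as it is.
There are look-alikes about, which are no part of the job. Leave any purple look-alike of the nib_mill alone.

How it is judged:
On the way, in this order (a step that is already met when the one before it is completed fails the run):
1. the nib mill's crank has been carried over the first heavy point, one full turn (value of joint nib_crank between 6 and 9 rad), for 0.1 s.
2. the nib mill's crank has been carried through the second turn to its tab (value of joint nib_crank between 12.22 and 12.92 rad), for 0.1 s.
At the end, for the whole second after the job is handed in: The nib mill's crank has made two full turns clockwise from its tab and rests over it again within 0.35 rad (20 degrees), at rest; the nut mill's crank is still within 0.4 rad of its tab (all of step 2 and velocity of joint nib_crank between -0.1 and 0.1 rad/s and value of joint nut_crank between -0.4 and 0.4 rad); the robot touches nothing.
It fails at once if the nib crank races ahead (faster than 4.5 rad/s) (velocity of joint nib_crank above 4.5 rad/s).
It fails at once if the nib crank runs back (faster than 2.5 rad/s backwards) (velocity of joint nib_crank below -2.5 rad/s).
It fails at once if the nib crank is turned the wrong way, more than 0.6 rad anticlockwise of its tab (value of joint nib_crank below -0.6 rad).
It fails at once if the nut mill's crank is turned more than 0.4 rad (value of joint nut_crank above 0.4 rad or value of joint nut_crank below -0.4 rad).
It also fails if it takes over 69 s, if anything falls off the work surface, if the arm or the gripper's body presses on something with over 40 N, if the wrist force passes 120 N, or if a joint passes its speed limit or range.

## Robot

A 7-joint arm with a two-finger parallel gripper is mounted at the origin on the work surface. World frame = base frame: x ahead of the robot, y to its left, z up, the work surface at z = 0. Lengths are in m, angles in rad, forces in N, time in s.
With the tool pointing down it reaches from about 0.4 to 0.9 m from the base axis. Payload 5.6 kg.
Tool frame: the origin (TCP) lies between the finger pads; the fingertips stand 11 mm ahead of it and the grasp point (between the pads) lies 8 mm behind it (bot.finger_overhang is the z of the fingertips in the tool frame, in m); z points along the fingers, y is the direction in which the jaws open and shut (so a half turn about z gives the same grasp; the last joint's range is limited). The gripper opens to 92 mm and grips with 3 to 60 N. Pads are 20 mm wide; open, the fingers measure 128 mm over their backs; the gripper's body (75 mm by 189 mm) begins 69 mm behind the grasp point.
Start: joints at [1.23, 0.468, -0.012, 1.603, 0.006, 1.071, -0.056], TCP at [0.191, -0.621, 0.226] pointing down, gripper open.
Joint ranges: [-2.53, 2.53], [-0.31, 2.02], [-1.57, 1.55], [0.28, 2.44], [-1.29, 4.43], [0.15, 1.84], [-2.92, 2.92]. Speed limits (rad/s): [2.57, 2.57, 3.14, 3.14, 3.14, 3.14, 3.14].

## Interface

Orientations are given as a rotation vector (axis times angle).
In Python, from workcell import monitor, capture, get_calibration, workorder, bot gives the robot as it stands.
- The arm moves only by the tool apply_moves, never from a script. Its argument "motion" is one flat list of numbers, 5 for each row, row after row: the opening, from 0 (shut) to 1 (fully open), then the shift along the tool's x, y, z in units of 30 mm (1.0 is 30 mm), then the turn about the tool's z in units of 6 degrees (1.0 is 6 degrees). A call has 1 to 20 rows; each row shifts and turns the commanded pose from where the row before left it, along the tool's axes as they then stand; what a row does not reach is not made up. A row lasts 1/12 s, in which the tool goes at most 41.7 mm and 7.16 degrees, less where a joint would pass 70% of its speed; a pose out of reach is approached as far as the arm can. A call is refused whole if a number of a shift passes 1 or a number of a turn 1, either way. A call with a gripper value outside its range is refused whole. The fingers move at their own pace and stop on an object; "squeeze" is the grip in N (left out, the last holds). Time passes only in rows, so rows that do not move let the fingers close. It gives the time, the measured TCP pose, the force and the opening at its end, in the units of the state.
- monitor.state(): the state, without advancing time (a new reading comes with each control period).
- capture(name): name is "scene" or "top"; returns (picture, depth): 384x512x3 uint8, blue, green, red; 384x512 float32, m along the optical axis (not along the pixel's ray), 0 where there is no reading.
- get_calibration(name): a dict with "fx", "fy", "cx", "cy" (pixels), "origin" and "attitude" of the camera in the world. Camera axes: x right, y down, z forward; pixel columns grow to the right and rows downward; lengths in m; the calibration is good to about 2 mm. A picture is of the moment at which its call begins. get_calibration takes no time and is no camera call.
- workorder.finish_job(): hands the job in, once; it reports no verdict.
The state is a dict: "t": time; "qpos": joint angles; "joint_velocities": joint speeds; "joint_torque": joint torques, N m; "tool_pos": TCP position; "tool_rot": TCP orientation; "wrist_force": force on the tool from outside, world axes, zero at the start; "ft_torque": the same for the moment, N m; "opening": finger opening in m.
Only numpy, scipy, OpenCV 4.12 (cv2) and the standard library are available. Lean on these libraries where they do the work, as an engineer would, in place of code of your own. Each camera call takes 0.05 s, during which the arm holds its last target.

## Working session

There is one attempt and no reset: what is moved stays moved. The work goes in short steps, Python scripts to look and compute and a tool call to move; the robot and the scene stay as the last step left them, time stands still between calls to the robot, and variables do not carry over. Pictures are saved under pics/ and viewed, and the job is handed in when it is done.

Besides the shell and the picture viewer there is one more tool, called by a JSON object that holds its "op" and its "data". apply_moves: Moves the arm, as the interface text tells. Its arguments: {"type":"object","properties":{"motion":{"type":"array"},"squeeze":{"type":"number"}},"required":["motion"]}

```bash
mkdir -p pics; ls; python3 - <<'E'
from workcell import monitor, capture, get_calibration, bot
import cv2,numpy as np
print(monitor.state()); print([a for a in dir(bot) if a[0]!='_'])
for n in("scene","top"):
    c=get_calibration(n);print(n,c)
    p,d=capture(n);cv2.imwrite(f"pics/{n}0.png",p);np.save(f"{n}0.npy",d)
E
```

```text
pics
{'t': 0.0, 'qpos': array([ 1.23000161,  0.46835274, -0.01161126,  1.60360471,  0.0059859 ,
        1.0713992 , -0.05629193]), 'joint_velocities': array([ 1.04577873e-04,  8.87172807e-04, -3.90944015e-04,  3.40565903e-04,
        7.20385095e-04,  1.31408607e-03,  8.08631310e-05]), 'joint_torque': array([ 9.04177123e-04, -5.20568812e+01, -1.18720604e-02, -2.43749124e+01,
       -5.65845834e-02,  1.71680306e-02,  1.46487973e-04]), 'tool_pos': array([ 0.19049834, -0.62087724,  0.22466402]), 'tool_rot': array([-3.10517192e+00, -4.65711660e-01,  5.66096854e-04]), 'wrist_force': array([-0.65139241, -0.60372541,  0.37262719]), 'ft_torque': array([-0.05492518,  0.03896736, -0.06734345]), 'opening': 0.09200550632032051}
['Unreachable', 'finger_overhang']
scene {'fx': 361.4450755387893, 'fy': 361.4450755387893, 'cx': 254.9099127129567, 'cy': 190.91033939879006, 'origin': array([1.03222312, 0.08466609, 0.80260339]), 'attitude': array([-1.68643464, -1.96794304,  0.70713059])}
top {'fx': 443.8084479585905, 'fy': 443.8084479585905, 'cx': 251.32918191181258, 'cy': 197.9972680871684, 'origin': array([0.33809786, 0.03832527, 1.15674136]), 'attitude': array([-2.15594345,  2.14472308, -0.18885544])}
```

View pics/scene0.png

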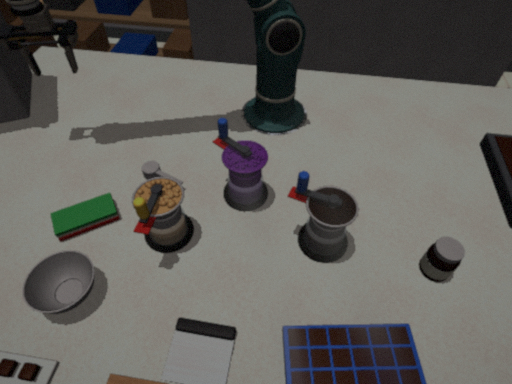

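View pics/top0.png

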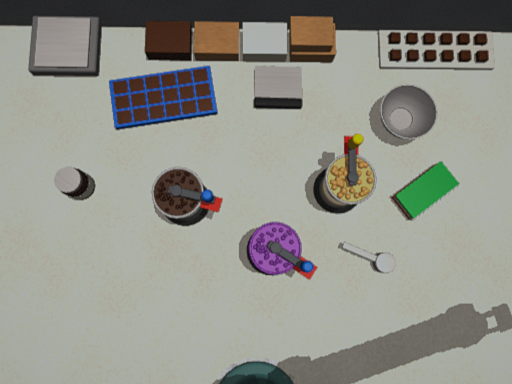

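The top view shows the nib mill at about (180,195) px with its blue knob at (207,196). The purple decoy is at (275,248) and the nut mill at (350,180). The scene view shows the same nib mill at (328,220).

```bash
cat > h.py <<'E'
import numpy as np,cv2
from scipy.spatial.transform import Rotation as R
from workcell import monitor, capture, get_calibration
def ray(n,u,v):
    c=get_calibration(n);d=R.from_rotvec(c["attitude"]).apply([(u-c["cx"])/c["fx"],(v-c["cy"])/c["fy"],1]);return c["origin"],d
def onz(n,u,v,z):
    o,d=ray(n,u,v);return o+d*(z-o[2])/d[2]
def tri(a,b):
    (o1,d1),(o2,d2)=ray("top",*a),ray("scene",*b)
    s=np.linalg.lstsq(np.c_[d1,-d2],o2-o1,rcond=None)[0];p,q=o1+s[0]*d1,o2+s[1]*d2
    return (p+q)/2,np.linalg.norm(p-q)
def pt(n,u,v,z):
    o,d=ray(n,u,v);return o+d*z
def comps(img,lo,hi,amin=20):
    m=cv2.inRange(cv2.cvtColor(img,cv2.COLOR_BGR2HSV),np.array(lo),np.array(hi))
    k,l,s,c=cv2.connectedComponentsWithStats(m)
    return m,[(s[i].tolist(),c[i].round(1).tolist()) for i in range(1,k) if s[i][4]>=amin]
E
python3 - <<'E'
from h import *
for n in("top","scene"):
    p=cv2.imread(f"pics/{n}0.png");d=np.load(f"{n}0.npy")
    for nm,lo,hi in(("blue",(100,150,60),(125,255,255)),("red",(0,180,80),(6,255,255))):
        m,c=comps(p,lo,hi)
        for s,ce in c:
            x,y,w,h,a=s
            if w>60: continue
            u,v=map(int,map(round,ce))
            print(n,nm,s,ce,pt(n,*ce,d[v,u]).round(4))
p=cv2.imread("pics/top0.png")[150:300,130:340];cv2.imwrite("pics/zt.png",cv2.resize(p,None,fx=3.8,fy=3.8,interpolation=cv2.INTER_CUBIC))
p=cv2.imread("pics/scene0.png")[160:265,270:370];cv2.imwrite("pics/zs.png",cv2.resize(p,None,fx=5.5,fy=5.5,interpolation=cv2.INTER_CUBIC))
# nib hopper rim: points by depth
d=np.load("top0.npy");c=get_calibration("top")
V,U=np.mgrid[150:240,130:230];o,_=ray("top",0,0)
P=o+R.from_rotvec(c["attitude"]).apply(np.c_[((U-c["cx"])/c["fx"]).ravel(),((V-c["cy"])/c["fy"]).ravel(),np.ones(U.size)])*d[V,U].ravel()[:,None]
for a,b in((.1,.13),(.13,.15),(.15,.165),(.165,.176),(.176,.182),(.2,.23),(.222,.232)):
    q=P[(P[:,2]>a)&(P[:,2]<b)];print(a,b,len(q),q.mean(0).round(4) if len(q) else 0,q.min(0).round(4) if len(q) else 0,q.max(0).round(4) if len(q) else 0)
    if len(q)>300:
        (cx,cy),r=cv2.minEnclosingCircle(q[:,:2].astype(np.float32));print("circ",cx,cy,r)
E
```

```text
top blue [202, 189, 11, 12, 99] [206.8, 195.1] [0.4888 0.1138 0.226 ]
top blue [301, 261, 12, 11, 100] [306.6, 266.2] [ 0.3406 -0.0959  0.2272]
top red [344, 137, 8, 17, 60] [346.4, 143.9] [ 0.6242 -0.2044  0.1542]
top red [200, 197, 22, 14, 151] [211.7, 204.7] [0.4789 0.1083 0.1505]
top red [294, 266, 22, 12, 71] [304.8, 271.8] [ 0.3284 -0.1024  0.1532]
scene blue [112, 33, 41, 21, 560] [132.7, 43.2] [-1.2011 -1.0978 -0.4638]
scene blue [218, 119, 9, 6, 41] [221.9, 121.4] [ 0.3458 -0.0973  0.2268]
scene blue [299, 172, 9, 8, 57] [303.4, 175.4] [0.4959 0.1138 0.2275]
scene red [215, 139, 10, 9, 42] [219.3, 142.6] [ 0.3445 -0.1092  0.1533]
scene red [289, 188, 10, 12, 49] [293.1, 193.7] [0.486  0.0976 0.1506]
scene red [135, 223, 15, 11, 97] [141.8, 228.3] [ 0.6356 -0.216   0.1532]
0.1 0.13 0 0 0 0
0.13 0.15 214 [0.5038 0.1746 0.149 ] [0.4503 0.0851 0.1449] [0.562  0.2429 0.15  ]
0.15 0.165 1750 [0.506  0.1831 0.1535] [0.4498 0.085  0.15  ] [0.5685 0.2455 0.162 ]
circ 0.5039790868759155 0.16589897871017456 0.08149679750204086
0.165 0.176 199 [0.5005 0.1567 0.1732] [0.4819 0.0997 0.1672] [0.5202 0.2056 0.176 ]
0.176 0.182 120 [0.507  0.1778 0.1779] [0.49   0.0995 0.176 ] [0.5214 0.2025 0.1816]
0.2 0.23 116 [0.4897 0.1128 0.2238] [0.4793 0.102  0.2011] [0.5022 0.1263 0.2296]
0.222 0.232 103 [0.4911 0.1137 0.2268] [0.4806 0.1028 0.2223] [0.5022 0.1263 0.2312]
```

```bash
sleep 1
```

```text
(no output)
```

View pics/zt.png

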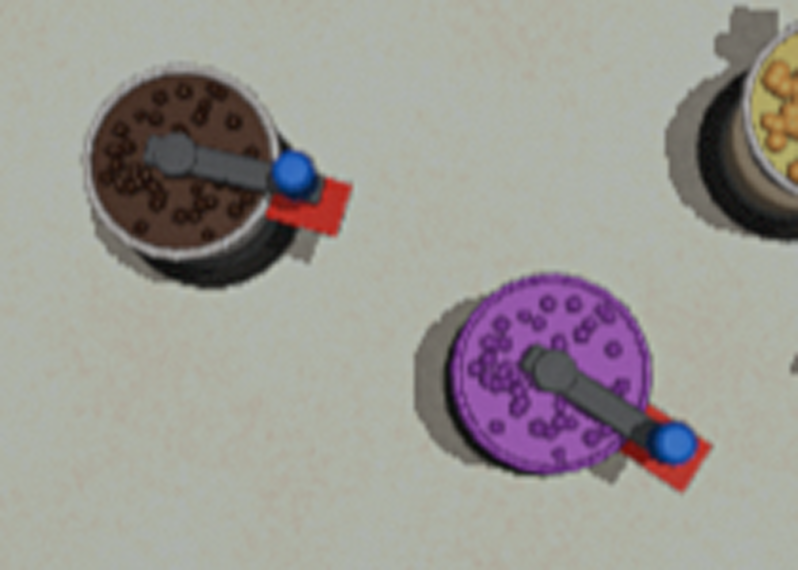

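View pics/zs.png

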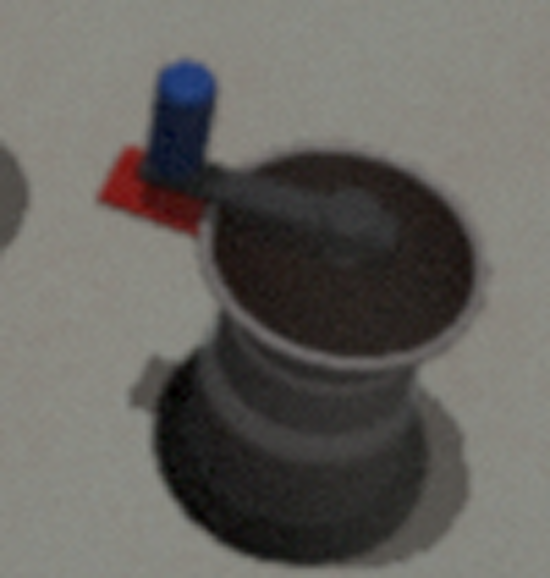

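```bash
python3 - <<'E'
from h import *
print("hub",onz("top",176.3,190.5,.178),onz("scene",334.9,198.5,.178),tri((176.3,190.5),(334.9,198.5)))
k=[onz("top",207.2,195.4,.227),onz("scene",303.9,175.3,.227)];print("knob",k,tri((207.2,195.4),(303.9,175.3)))
# rim: depth points 0.145-.16 excluding tab via colour
p=cv2.imread("pics/top0.png");d=np.load("top0.npy");c=get_calibration("top")
V,U=np.mgrid[150:240,130:230]
P=c["origin"]+R.from_rotvec(c["attitude"]).apply(np.c_[((U-c["cx"])/c["fx"]).ravel(),((V-c["cy"])/c["fy"]).ravel(),np.ones(U.size)])*d[V,U].ravel()[:,None]
h=cv2.cvtColor(p,cv2.COLOR_BGR2HSV)[150:240,130:230].reshape(-1,3)
red=((h[:,0]<8)&(h[:,1]>180)&(h[:,2]>80))
ok=(P[:,2]>.14)&(P[:,2]<.165)&~red&(P[:,1]>.12)
q=P[ok]
m=ok.reshape(90,100).astype(np.uint8);m=cv2.morphologyEx(m,cv2.MORPH_CLOSE,np.ones((9,9)))
cs=max(cv2.findContours(m,0,2)[0],key=cv2.contourArea)
W=np.array([onz("top",a[0][0]+130,a[0][1]+150,.155) for a in cs]);W=W[W[:,1]>.13]
from scipy.optimize import least_squares
r=least_squares(lambda s:np.hypot(W[:,0]-s[0],W[:,1]-s[1])-s[2],[.505,.187,.058],loss="soft_l1",f_scale=.002);print("rim",r.x,np.sqrt(np.mean(r.fun**2)))
C=r.x[:2]
for zt in(.15,.153):
  a=onz("top",211.7,204.7,zt);print("tab",a, np.degrees(np.arctan2(*(a[:2]-C)[::-1])),np.hypot(*(a[:2]-C)))
for x in k: print(np.degrees(np.arctan2(*(x[:2]-C)[::-1])),np.hypot(*(x[:2]-C)))
from workcell import monitor; s=monitor.state();print(R.from_rotvec(s["tool_rot"]).as_matrix().round(3),s["tool_pos"])
E
```

```text
hub [0.50652652 0.18578337 0.178     ] [0.50815431 0.19001535 0.178     ] (array([0.50691934, 0.1881755 , 0.17625243]), np.float64(0.004210841515754216))
knob [array([0.48803568, 0.11286096, 0.227     ]), array([0.49489347, 0.1148971 , 0.227     ])] (array([0.48904876, 0.11430172, 0.22064351]), np.float64(0.001856992814212906))
rim [0.50838943 0.18672998 0.05835828] 0.0011724152041990153
tab [0.47898585 0.10835722 0.15      ] -110.56488908793197 0.08370699746363411
tab [0.47856601 0.10814853 0.153     ] -110.78287414114253 0.08405047017625136
-105.40492763473279 0.07662185500778355
-100.6406850119378 0.07308970364945754
[[ 0.956  0.293 -0.001]
 [ 0.293 -0.956  0.002]
 [-0.    -0.002 -1.   ]] [ 0.1905043  -0.6209186   0.22472308]
```

{"op": "apply_moves", "data": {"motion": [1,0,0,-0.9,-1,1,0,0,-0.9,-1,1,0,0,-0.9,-1,1,0,0,0,-1,1,0,0,0,-1,1,0,0,0,-1,1,0,0,0,-1,1,0,0,0,-1,1,0,0,0,-1,1,0,0,0,-1,1,0,0,0,-1,1,0,0,0,-1,1,0,0,0,-0.16,1,0.7,0.7,0,0,1,0.8,0.8,0,0,1,0.8,0.8,0,0,1,0.8,0.8,0,0,1,0.8,0.8,0,0,1,0.8,0.8,0,0,1,0.8,0.8,0,0], "squeeze": 40}}

```text
t: 1.77
tool_pos: [0.3564, -0.4549, 0.3064]
tool_rot: [-2.224, -2.219, 0.0]
wrist_force: [0.4, 0.1, -0.2]
opening: 0.092
```

```bash
python3 - <<'E'
from h import *
s=monitor.state();print(s["t"],s["qpos"].round(3),s["tool_pos"],R.from_rotvec(s["tool_rot"]).as_matrix().round(4))
C=np.array([.5075,.187])
for u,v in((352,182),(338,235),(345,208)):
  a=onz("top",130+u/3.8,150+v/3.8,.152)[:2]-C;print("t",np.degrees(np.arctan2(a[1],a[0])),np.hypot(*a))
for u,v in((128,150),(100,197)):
  a=onz("scene",270+u/5.5,160+v/5.5,.152)[:2]-C;print("s",np.degrees(np.arctan2(a[1],a[0])),np.hypot(*a))
E
```

```text
1.7667 [ 1.133  0.303 -0.354  1.672  0.112  1.187  0.749] [ 0.35641597 -0.45494181  0.30643146] [[ 2.4e-03  1.0e+00 -3.0e-04]
 [ 1.0e+00 -2.4e-03  2.0e-04]
 [ 2.0e-04 -3.0e-04 -1.0e+00]]
t -97.10884250617902 0.10428798581691125
t -115.27236464785715 0.10565419129830665
t -106.11296441271173 0.10356829103267028
s -113.8909376444517 0.09911184374759453
s -96.93017534601161 0.10089207778528478
```

{"op": "apply_moves", "data": {"motion": [1,0.95,0.22,0,0,1,0.95,0.22,0,0,1,0.95,0.22,0,0,1,0.95,0.22,0,0,1,0.95,0.22,0,0,1,0.95,0.22,0,0,1,0.95,0.22,0,0,1,0.95,0.22,0,0,1,0.95,0.22,0,0,1,0.95,0.22,0,0,1,0.95,0.22,0,0,1,0.95,0.22,0,0,1,0.95,0.22,0,0,1,0.95,0.22,0,0,1,0.95,0.22,0,0,1,0.95,0.22,0,0,1,0.95,0.22,0,0,1,0.95,0.22,0,0,1,0.9,0.22,0,0,1,0.7,0.22,0,0]}}

```text
t: 3.43
tool_pos: [0.4873, 0.107, 0.3066]
tool_rot: [-2.222, -2.221, -0.0]
wrist_force: [0.3, -0.7, 0.4]
opening: 0.0919
```

```bash
python3 - <<'E'
from h import *
s=monitor.state();print(s["t"],s["qpos"].round(3),s["tool_pos"])
p,d=capture("scene");cv2.imwrite("pics/s1.png",cv2.resize(p[90:282,200:456],None,fx=3,fy=3))
E
```

```text
3.4333 [ 0.412  0.22  -0.792  1.829  0.17   1.162 -0.436] [0.48725901 0.10702204 0.30657186]
```

View pics/s1.png

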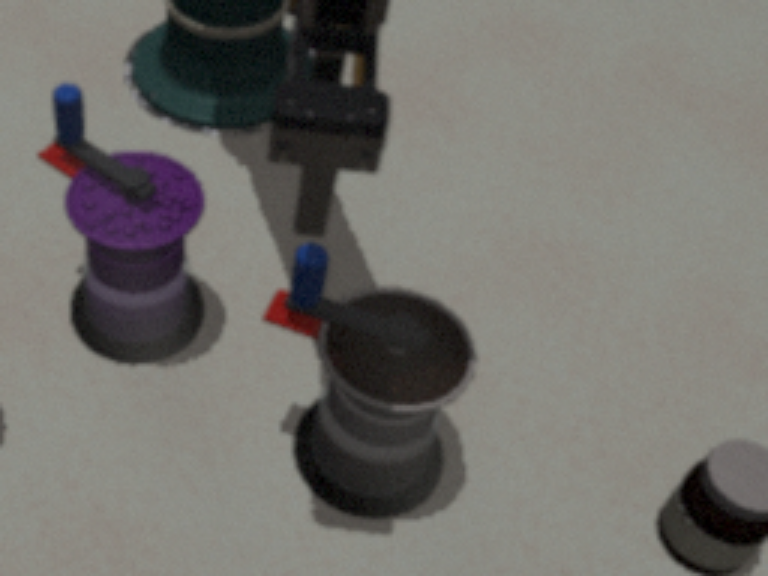

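{"op": "apply_moves", "data": {"motion": [1,0.2,0.09,0,0,1,0,0,0.5,0,1,0,0,0.5,0,1,0,0,0.5,0,1,0,0,0.5,0,1,0,0,0.5,0,1,0,0,0.5,0,1,0,0,0.4,0,1,0,0,0.24,0,1,0,0,0,0,1,0,0,0,0]}}

```text
t: 4.4
tool_pos: [0.4903, 0.1105, 0.1974]
tool_rot: [-2.222, -2.221, 0.0]
wrist_force: [0.1, -0.5, -0.3]
opening: 0.0916
```

```bash
python3 - <<'E'
from h import *
s=monitor.state();print(s["t"],s["qpos"].round(3),s["tool_pos"],s["wrist_force"])
p,d=capture("scene");cv2.imwrite("pics/s2.png",cv2.resize(p[110:240,250:380],None,fx=4.5,fy=4.5))
p,d=capture("top");cv2.imwrite("pics/t2.png",cv2.resize(p[130:260,130:260],None,fx=4.5,fy=4.5))
E
```

```text
4.4 [ 0.335  0.358 -0.745  1.948  0.297  0.946 -0.555] [0.49025564 0.11049164 0.19739913] [ 0.07130372 -0.501906   -0.30475288]
```

View pics/s2.png

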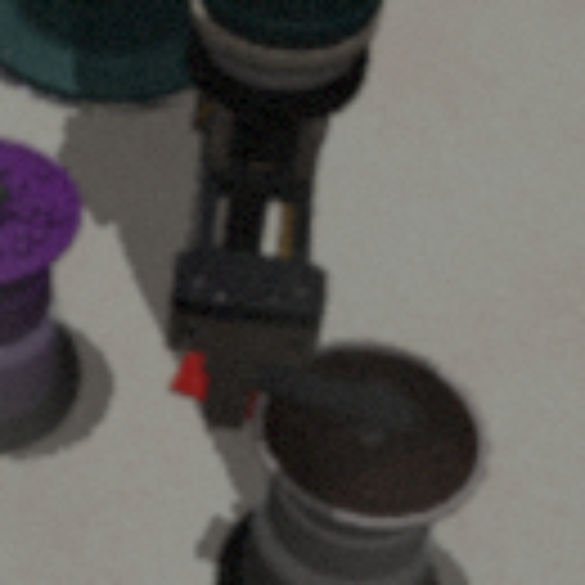

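View pics/t2.png

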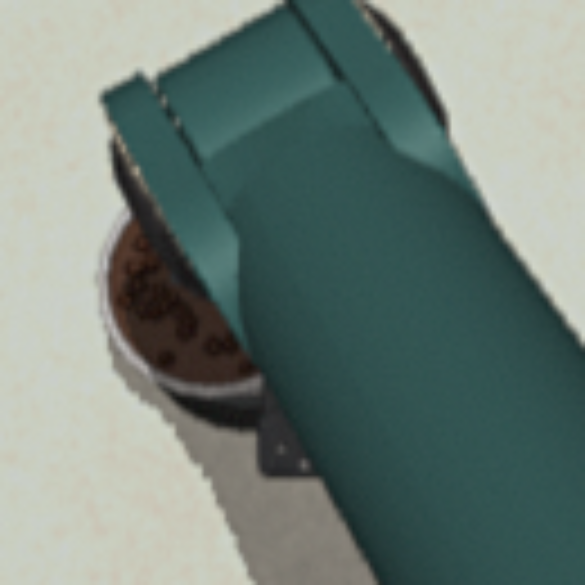

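{"op": "apply_moves", "data": {"motion": [1,0.1,0,0,0,0,0,0,0,0,0,0,0,0,0,0,0,0,0,0,0,0,0,0,0,0,0,0,0,0,0,0,0,0,0,0,0,0,0,0,0,0,0,0,0,0,0,0,0,0,0,0,0,0,0], "squeeze": 40}}

```text
t: 5.42
tool_pos: [0.4901, 0.1137, 0.1973]
tool_rot: [-2.221, -2.222, 0.0]
wrist_force: [0.0, 0.0, 0.5]
opening: 0.0274
```

```bash
python3 - <<'E'
from h import *
s=monitor.state();print(s["t"],s["qpos"].round(3),s["tool_pos"],s["wrist_force"],s["opening"])
E
```

```text
5.4167 [ 0.329  0.36  -0.746  1.947  0.299  0.947 -0.562] [0.49011111 0.11367936 0.19733497] [0.04816187 0.00378116 0.49466695] 0.02736290884527155
```

{"op": "apply_moves", "data": {"motion": [0,0,0,0,0,0,0,0,0,0,0,0,0,0,0,0,0,0,0,0]}}

```text
t: 5.75
tool_pos: [0.4902, 0.1137, 0.1974]
tool_rot: [2.221, 2.222, 0.0]
wrist_force: [-0.6, 0.2, -0.7]
opening: 0.0243
```

```bash
cat > plan.py <<'E'
import sys
from h import *
# args: cx cy n_rows deg_per_row [force-corr]; start from measured
cx,cy,n,step=map(float,sys.argv[1:5]); n=int(n)
s=monitor.state();p=s["tool_pos"][:2]-[cx,cy]
a0=np.arctan2(p[1],p[0]);r=np.hypot(*p)
st=np.full(n,step); 
if len(sys.argv)>5: st[0]*=.4;st[1]*=.7
if len(sys.argv)>6: st[-1]*=.4;st[-2]*=.7
a=a0-np.radians(np.cumsum(st))
T=np.c_[cx+.075*np.cos(a),cy+.075*np.sin(a)]
cmd=s["tool_pos"][:2].copy();out=[]
for t in T:
    d=np.round((t-cmd)/.03,2);cmd+=d*.03;out.append((d[1],d[0]))
print("t",s["t"],"ang",np.degrees(a0).round(1),"r",r.round(4),"z",s["tool_pos"][2].round(4),"F",s["wrist_force"].round(1),"q",s["qpos"].round(2),"op",s["opening"].round(4),"end",np.degrees(a[-1]).round(1))
print(", ".join(f"0, {x:g}, {y:g}, 0, 0" for x,y in out))
E
python3 plan.py .5075 .187 12 6 1
```

```text
Traceback (most recent call last):
  File "plan.py", line 15, in <module>
    print("t",s["t"],"ang",np.degrees(a0).round(1),"r",r.round(4),"z",s["tool_pos"][2].round(4),"F",s["wrist_force"].round(1),"q",s["qpos"].round(2),"op",s["opening"].round(4),"end",np.degrees(a[-1]).round(1))
                                                                                                                                                          ^^^^^^^^^^^^^^^^^^
AttributeError: 'float' object has no attribute 'round'
```

```bash
sed -i 's/s\["opening"\].round(4)/round(s["opening"],4)/' plan.py
python3 plan.py .5075 .187 12 6 1
```

```text
t 5.75 ang -103.3 r 0.0753 z 0.1974 F [-0.6  0.2 -0.7] q [ 0.33  0.36 -0.75  1.95  0.3   0.95 -0.56] op 0.0243 end -169.9
0, 0.04, -0.1, 0, 0, 0, 0.05, -0.17, 0, 0, 0, 0.1, -0.24, 0, 0, 0, 0.13, -0.23, 0, 0, 0, 0.15, -0.22, 0, 0, 0, 0.17, -0.2, 0, 0, 0, 0.19, -0.18, 0, 0, 0, 0.21, -0.15, 0, 0, 0, 0.22, -0.14, 0, 0, 0, 0.24, -0.11, 0, 0, 0, 0.25, -0.09, 0, 0, 0, 0.25, -0.05, 0, 0
```

{"op": "apply_moves", "data": {"motion": [0,0.04,-0.1,0,0,0,0.05,-0.17,0,0,0,0.1,-0.24,0,0,0,0.13,-0.23,0,0,0,0.15,-0.22,0,0,0,0.17,-0.2,0,0,0,0.19,-0.18,0,0,0,0.21,-0.15,0,0,0,0.22,-0.14,0,0,0,0.24,-0.11,0,0,0,0.25,-0.09,0,0,0,0.25,-0.05,0,0,0,0,0,0,0]}}

```text
t: 6.83
tool_pos: [0.4331, 0.1746, 0.1973]
tool_rot: [2.219, 2.224, -0.001]
wrist_force: [3.3, -1.0, -1.8]
opening: 0.0242
```

```bash
python3 plan.py .5075 .187 15 6
```

```text
t 6.8333 ang -170.6 r 0.0754 z 0.1973 F [ 3.3 -1.  -1.8] q [ 0.24  0.3  -0.8   2.02  0.27  0.92 -0.7 ] op 0.0242 end -260.6
0, 0.26, -0.02, 0, 0, 0, 0.26, 0, 0, 0, 0, 0.26, 0.03, 0, 0, 0, 0.26, 0.05, 0, 0, 0, 0.25, 0.08, 0, 0, 0, 0.24, 0.1, 0, 0, 0, 0.23, 0.13, 0, 0, 0, 0.21, 0.15, 0, 0, 0, 0.2, 0.18, 0, 0, 0, 0.17, 0.19, 0, 0, 0, 0.16, 0.21, 0, 0, 0, 0.13, 0.23, 0, 0, 0, 0.11, 0.24, 0, 0, 0, 0.08, 0.24, 0, 0, 0, 0.06, 0.26, 0, 0
```

```bash
python3 - <<'E'
from h import *
p,d=capture("scene");cv2.imwrite("pics/s3.png",cv2.resize(p[110:240,250:380],None,fx=4.5,fy=4.5))
E
```

```text
(no output)
```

View pics/s3.png

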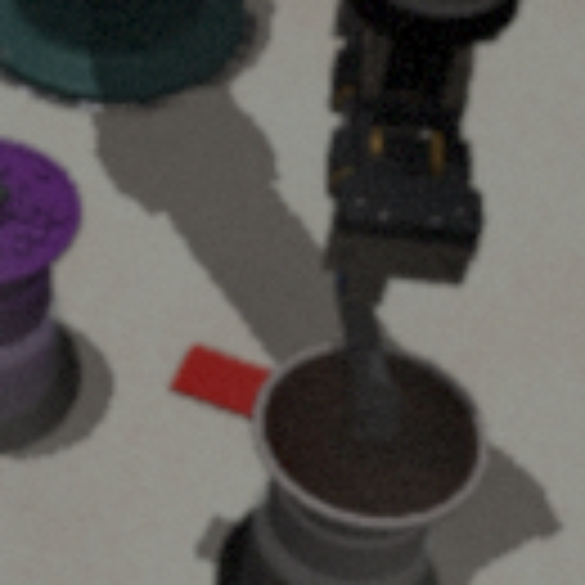

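{"op": "apply_moves", "data": {"motion": [0,0.12,-0.01,0,0,0,0.2,0,0,0,0,0.26,0.01,0,0,0,0.26,0.03,0,0,0,0.26,0.06,0,0,0,0.25,0.08,0,0,0,0.24,0.11,0,0,0,0.22,0.14,0,0,0,0.21,0.15,0,0,0,0.19,0.18,0,0,0,0.16,0.2,0,0,0,0.14,0.22,0,0,0,0.12,0.23,0,0]}}

```text
t: 7.97
tool_pos: [0.4726, 0.2533, 0.1971]
tool_rot: [-2.218, -2.221, 0.008]
wrist_force: [-4.6, -1.7, 3.0]
opening: 0.0242
```

```bash
python3 plan.py .5075 .187 18 6
```

```text
t 7.9667 ang 117.7 r 0.0749 z 0.1971 F [-4.6 -1.7  3. ] q [ 0.06  0.43 -0.76  1.87  0.35  0.99 -0.86] op 0.0242 end 9.7
0, 0.11, 0.24, 0, 0, 0, 0.09, 0.24, 0, 0, 0, 0.05, 0.26, 0, 0, 0, 0.03, 0.26, 0, 0, 0, 0.01, 0.26, 0, 0, 0, -0.03, 0.26, 0, 0, 0, -0.05, 0.26, 0, 0, 0, -0.08, 0.25, 0, 0, 0, -0.1, 0.24, 0, 0, 0, -0.13, 0.23, 0, 0, 0, -0.15, 0.21, 0, 0, 0, -0.17, 0.2, 0, 0, 0, -0.19, 0.17, 0, 0, 0, -0.21, 0.16, 0, 0, 0, -0.23, 0.14, 0, 0, 0, -0.24, 0.1, 0, 0, 0, -0.24, 0.09, 0, 0, 0, -0.26, 0.06, 0, 0
```

The picture at about 66° of turn shows the knob still in the jaws, the crank arm following and the red tab uncovered at (220,380). I'll carry on round.

{"op": "apply_moves", "data": {"motion": [0,0.11,0.24,0,0,0,0.09,0.24,0,0,0,0.05,0.26,0,0,0,0.03,0.26,0,0,0,0.01,0.26,0,0,0,-0.03,0.26,0,0,0,-0.05,0.26,0,0,0,-0.08,0.25,0,0,0,-0.1,0.24,0,0,0,-0.13,0.23,0,0,0,-0.15,0.21,0,0,0,-0.17,0.2,0,0,0,-0.19,0.17,0,0,0,-0.21,0.16,0,0,0,-0.23,0.14,0,0,0,-0.24,0.1,0,0,0,-0.24,0.09,0,0,0,-0.26,0.06,0,0]}}

```text
t: 9.47
tool_pos: [0.5818, 0.1976, 0.1971]
tool_rot: [-2.219, -2.219, 0.011]
wrist_force: [-15.1, -3.3, 8.0]
opening: 0.0244
```

```bash
python3 plan.py .5075 .187 18 6
```

```text
t 9.4667 ang 8.1 r 0.0751 z 0.1971 F [-15.1  -3.3   8. ] q [ 0.13  0.55 -0.71  1.68  0.4   1.07 -0.7 ] op 0.0244 end -99.9
0, -0.26, 0.02, 0, 0, 0, -0.26, -0, 0, 0, 0, -0.26, -0.03, 0, 0, 0, -0.26, -0.06, 0, 0, 0, -0.25, -0.09, 0, 0, 0, -0.23, -0.11, 0, 0, 0, -0.23, -0.13, 0, 0, 0, -0.21, -0.16, 0, 0, 0, -0.19, -0.18, 0, 0, 0, -0.17, -0.19, 0, 0, 0, -0.15, -0.22, 0, 0, 0, -0.13, -0.23, 0, 0, 0, -0.1, -0.24, 0, 0, 0, -0.08, -0.25, 0, 0, 0, -0.05, -0.25, 0, 0, 0, -0.02, -0.26, 0, 0, 0, 0, -0.27, 0, 0, 0, 0.03, -0.26, 0, 0
```

{"op": "apply_moves", "data": {"motion": [0,-0.26,0,-0.01,0,0,-0.26,-0.02,-0.01,0,0,-0.26,-0.05,0,0,0,-0.26,-0.07,0,0,0,-0.25,-0.09,0,0,0,-0.23,-0.11,0,0,0,-0.23,-0.13,0,0,0,-0.21,-0.16,0,0,0,-0.19,-0.18,0,0,0,-0.17,-0.19,0,0,0,-0.15,-0.22,0,0,0,-0.13,-0.23,0,0]}}

```text
t: 10.47
tool_pos: [0.5408, 0.1197, 0.1975]
tool_rot: [2.221, 2.221, -0.0]
wrist_force: [0.1, -0.7, -9.4]
opening: 0.0242
```

```bash
python3 plan.py .5075 .187 16 6
```

```text
t 10.4667 ang -63.7 r 0.0751 z 0.1975 F [ 0.1 -0.7 -9.4] q [ 0.3   0.45 -0.73  1.83  0.36  1.   -0.58] op 0.0242 end -159.7
0, -0.1, -0.24, 0, 0, 0, -0.08, -0.25, 0, 0, 0, -0.05, -0.26, 0, 0, 0, -0.02, -0.26, 0, 0, 0, -0, -0.26, 0, 0, 0, 0.03, -0.26, 0, 0, 0, 0.06, -0.26, 0, 0, 0, 0.08, -0.24, 0, 0, 0, 0.11, -0.24, 0, 0, 0, 0.13, -0.23, 0, 0, 0, 0.16, -0.21, 0, 0, 0, 0.18, -0.19, 0, 0, 0, 0.19, -0.17, 0, 0, 0, 0.22, -0.15, 0, 0, 0, 0.23, -0.13, 0, 0, 0, 0.24, -0.1, 0, 0
```

{"op": "apply_moves", "data": {"motion": [0,-0.1,-0.24,0.01,0,0,-0.08,-0.25,0,0,0,-0.05,-0.26,0,0,0,-0.02,-0.26,0,0,0,0,-0.26,0,0,0,0.03,-0.26,0,0,0,0.06,-0.26,0,0,0,0.08,-0.24,0,0,0,0.11,-0.24,0,0,0,0.13,-0.23,0,0,0,0.16,-0.21,0,0,0,0.18,-0.19,0,0,0,0.19,-0.17,0,0,0,0.22,-0.15,0,0,0,0.23,-0.13,0,0,0,0.24,-0.1,0,0]}}

```text
t: 11.8
tool_pos: [0.4366, 0.1615, 0.1975]
tool_rot: [2.22, 2.221, -0.003]
wrist_force: [0.9, -4.2, -10.9]
opening: 0.0242
```

```bash
python3 plan.py .5075 .187 16 6
```

```text
t 11.8 ang -160.2 r 0.0753 z 0.1975 F [  0.9  -4.2 -10.9] q [ 0.28  0.3  -0.81  2.03  0.28  0.92 -0.68] op 0.0242 end -256.2
0, 0.25, -0.07, 0, 0, 0, 0.26, -0.04, 0, 0, 0, 0.26, -0.03, 0, 0, 0, 0.26, 0.01, 0, 0, 0, 0.26, 0.03, 0, 0, 0, 0.26, 0.06, 0, 0, 0, 0.24, 0.09, 0, 0, 0, 0.24, 0.11, 0, 0, 0, 0.23, 0.14, 0, 0, 0, 0.2, 0.15, 0, 0, 0, 0.19, 0.18, 0, 0, 0, 0.18, 0.2, 0, 0, 0, 0.14, 0.22, 0, 0, 0, 0.13, 0.23, 0, 0, 0, 0.1, 0.24, 0, 0, 0, 0.08, 0.25, 0, 0
```

{"op": "apply_moves", "data": {"motion": [0,0.25,-0.07,0.02,0,0,0.26,-0.04,0,0,0,0.26,-0.03,0,0,0,0.26,0.01,0,0,0,0.26,0.03,0,0,0,0.26,0.06,0,0,0,0.24,0.09,0,0,0,0.24,0.11,0,0,0,0.23,0.14,0,0,0,0.2,0.15,0,0,0,0.19,0.18,0,0,0,0.18,0.2,0,0,0,0.14,0.22,0,0,0,0.13,0.23,0,0,0,0.1,0.24,0,0,0,0.08,0.25,0,0]}}

```text
t: 13.13
tool_pos: [0.4894, 0.2598, 0.1972]
tool_rot: [2.22, 2.222, -0.006]
wrist_force: [-3.1, -8.0, -2.9]
opening: 0.0242
```

```bash
python3 plan.py .5075 .187 16 6
```

```text
t 13.1333 ang 104.0 r 0.075 z 0.1972 F [-3.1 -8.  -2.9] q [ 0.05  0.46 -0.77  1.83  0.38  1.01 -0.87] op 0.0242 end 8.0
0, 0.05, 0.26, 0, 0, 0, 0.02, 0.26, 0, 0, 0, -0, 0.26, 0, 0, 0, -0.04, 0.26, 0, 0, 0, -0.05, 0.25, 0, 0, 0, -0.09, 0.25, 0, 0, 0, -0.11, 0.24, 0, 0, 0, -0.14, 0.22, 0, 0, 0, -0.15, 0.21, 0, 0, 0, -0.18, 0.19, 0, 0, 0, -0.2, 0.17, 0, 0, 0, -0.21, 0.15, 0, 0, 0, -0.23, 0.13, 0, 0, 0, -0.24, 0.1, 0, 0, 0, -0.25, 0.08, 0, 0, 0, -0.26, 0.05, 0, 0
```

{"op": "apply_moves", "data": {"motion": [0,0.03,0.26,0,0,0,0,0.26,0,0,0,-0.02,0.26,0,0,0,-0.04,0.26,0,0,0,-0.05,0.25,0,0,0,-0.09,0.25,0,0,0,-0.11,0.24,0,0,0,-0.14,0.22,0,0,0,-0.15,0.21,0,0,0,-0.18,0.18,0,0,0,-0.2,0.16,0,0,0,-0.21,0.14,0,0,0,-0.23,0.12,0,0,0,-0.24,0.1,0,0,0,-0.25,0.07,0,0,0,-0.26,0.04,0,0]}}

```text
t: 14.47
tool_pos: [0.5817, 0.1961, 0.1973]
tool_rot: [-2.221, -2.221, -0.0]
wrist_force: [-5.1, -2.7, -1.9]
opening: 0.024
```

```bash
python3 plan.py .5075 .187 12 6
```

```text
t 14.4667 ang 7.0 r 0.0748 z 0.1973 F [-5.1 -2.7 -1.9] q [ 0.15  0.55 -0.73  1.69  0.41  1.06 -0.71] op 0.024 end -65.0
0, -0.26, 0.03, 0, 0, 0, -0.26, -0.01, 0, 0, 0, -0.26, -0.04, 0, 0, 0, -0.25, -0.06, 0, 0, 0, -0.25, -0.09, 0, 0, 0, -0.24, -0.12, 0, 0, 0, -0.22, -0.14, 0, 0, 0, -0.2, -0.16, 0, 0, 0, -0.19, -0.18, 0, 0, 0, -0.17, -0.2, 0, 0, 0, -0.15, -0.22, 0, 0, 0, -0.12, -0.23, 0, 0
```

{"op": "apply_moves", "data": {"motion": [0,-0.26,0.02,0,0,0,-0.26,-0.01,0,0,0,-0.26,-0.04,0,0,0,-0.25,-0.06,0,0,0,-0.25,-0.09,0,0,0,-0.24,-0.12,0,0,0,-0.22,-0.14,0,0,0,-0.2,-0.16,0,0,0,-0.19,-0.18,0,0,0,-0.17,-0.2,0,0,0,-0.15,-0.22,0,0,0,-0.12,-0.23,0,0]}}

```text
t: 15.47
tool_pos: [0.5384, 0.1186, 0.1973]
tool_rot: [2.221, 2.22, 0.001]
wrist_force: [0.3, -2.9, -1.0]
opening: 0.0242
```

```bash
python3 plan.py .5075 .187 8 6 
```

```text
t 15.4667 ang -65.7 r 0.0751 z 0.1973 F [ 0.3 -2.9 -1. ] q [ 0.32  0.45 -0.75  1.84  0.37  0.99 -0.59] op 0.0242 end -113.7
0, -0.09, -0.24, 0, 0, 0, -0.07, -0.26, 0, 0, 0, -0.04, -0.26, 0, 0, 0, -0.02, -0.26, 0, 0, 0, 0.01, -0.26, 0, 0, 0, 0.04, -0.26, 0, 0, 0, 0.07, -0.25, 0, 0, 0, 0.09, -0.24, 0, 0
```

{"op": "apply_moves", "data": {"motion": [0,-0.09,-0.24,0,0,0,-0.07,-0.26,0,0,0,-0.04,-0.26,0,0,0,-0.02,-0.26,0,0,0,0.01,-0.26,0,0,0,0.03,-0.2,0,0,0,0.02,-0.14,0,0,0,0.01,-0.08,0,0,0,0,0,0,0,0,0,0,0,0,0,0,0,0,0]}}

```text
t: 16.38
tool_pos: [0.4866, 0.1148, 0.1973]
tool_rot: [-2.221, -2.222, 0.003]
wrist_force: [-3.5, -5.4, 6.4]
opening: 0.0237
```

```bash
python3 plan.py .5075 .187 2 1; python3 - <<'E'
from h import *
p,d=capture("scene");cv2.imwrite("pics/s4.png",cv2.resize(p[110:240,250:380],None,fx=4.5,fy=4.5))
E
```

```text
t 16.3833 ang -106.2 r 0.0752 z 0.1973 F [-3.5 -5.4  6.4] q [ 0.36  0.37 -0.79  1.95  0.32  0.95 -0.58] op 0.0237 end -108.2
0, 0.02, -0.04, 0, 0, 0, 0.01, -0.04, 0, 0
```

View pics/s4.png

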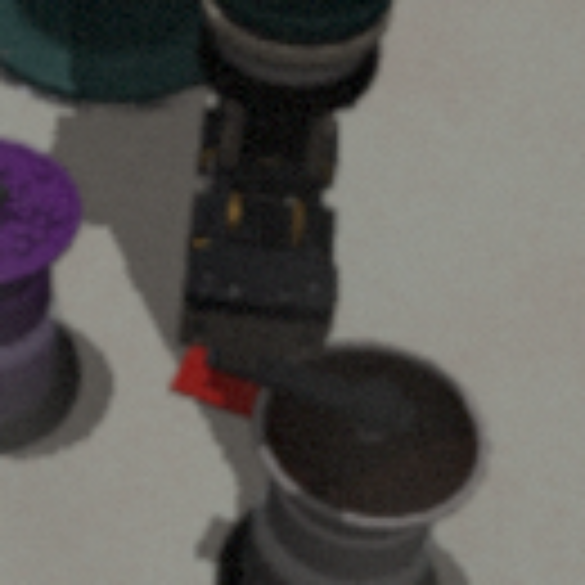

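The picture shows the crank arm pointing at the red tab (tab at (215,380) px), and the measured angle is −106.2° against about −106° for the tab. I'll release slowly, then lift.

{"op": "apply_moves", "data": {"motion": [0,0,0,0,0,0,0,0,0,0,0.1,0,0,0,0,0.2,0,0,0,0,0.35,0,0,0,0,0.4,0,0,0,0,0.6,0,0,0,0,0.8,0,0,0,0,0.9,0,0,0,0,0.9,0,0,0,0,0.9,0,0,0,0,0.9,0,0,0,0], "squeeze": 5}}

```text
t: 17.43
tool_pos: [0.4875, 0.115, 0.197]
tool_rot: [-2.221, -2.222, -0.0]
wrist_force: [0.4, -0.0, -0.0]
opening: 0.0747
```

{"op": "apply_moves", "data": {"motion": [0.9,0,0,-0.2,0,0.9,0,0,-0.5,0,0.9,0,0,-0.5,0,0.9,0,0,-0.8,0,0.9,0,0,-0.8,0,0.9,0,0,-0.8,0,0.9,-0.8,0,0,0,0.9,-0.9,0,0,0,0.9,-0.9,0,0,0,0.9,-0.9,0,0,0,0.9,-0.9,0,0,0,0.9,-0.9,0,0,0,0.9,-0.9,0,0,0,0.9,-0.9,0,0,0,0.9,-0.9,0,0,0,0.9,-0.9,0,0,0,0.9,-0.9,0,0,0,0.9,0,0,0,0,0.9,0,0,0,0]}}

```text
t: 19.02
tool_pos: [0.4873, -0.1804, 0.3052]
tool_rot: [-2.224, -2.218, -0.001]
wrist_force: [-0.5, 1.0, 0.0]
opening: 0.0827
```

```bash
python3 - <<'E'
from h import *
s=monitor.state();print(s["t"],s["tool_pos"],s["joint_velocities"].round(3),s["wrist_force"])
p,d=capture("scene");cv2.imwrite("pics/s5.png",p)
p,d=capture("top");cv2.imwrite("pics/t5.png",p)
m,c=comps(p,(100,150,60),(125,255,255))
for st,ce in c:
    if st[2]<60: a=onz("top",*ce,.227)[:2]-[.5075,.187];print(st,ce,np.degrees(np.arctan2(a[1],a[0])),np.hypot(*a))
E
```

```text
19.0167 [ 0.48731107 -0.18036366  0.30515783] [-0.03  -0.013 -0.044  0.018 -0.011 -0.003 -0.008] [-0.4601747   1.00561302  0.01398719]
[201, 191, 12, 13, 110] [206.5, 197.1] -107.634786662424 0.07631520881008985
[300, 262, 13, 10, 99] [305.9, 266.2] -120.66914892043081 0.3272727404700775
```

View pics/t5.png

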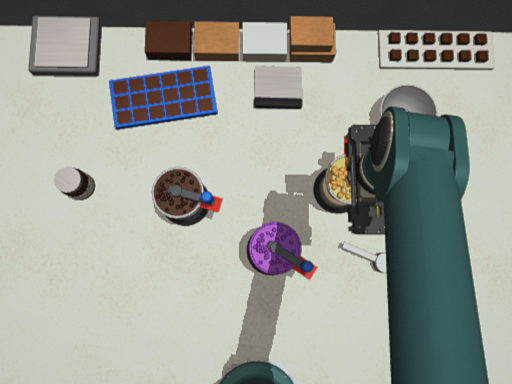

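View pics/s5.png

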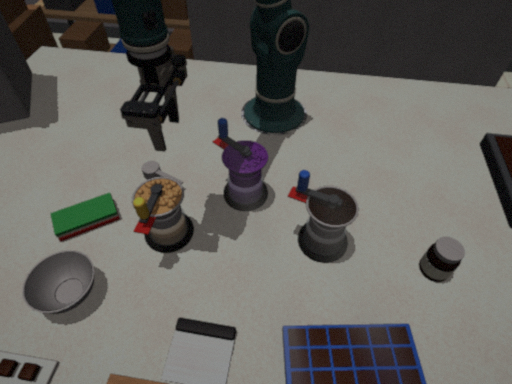

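```bash
python3 -c "
from workcell import workorder
print(workorder.finish_job())"
```

```text
the job is handed in; nothing more can be done
None
```

I cranked the nib mill two full turns clockwise at about 5 s per turn, left the crank over its red tab, let go and handed the job in. It took about 19 s on the robot's clock, and no verdict was reported.

- **Crank:** after release, the top view puts the knob at −107.6°, against about −106° for the tab. That is roughly 0.03 rad off, and the limit is 0.35 rad. I checked this in only one set of pictures, so "at rest" is inferred from the crank being close to its tab.
- **Hold:** the opening stayed at 24–25 mm all the way round, so the knob never slipped out.
- **Force:** the wrist readings between moves peaked at about 17 N, from a small position error late in the first turn that I corrected. The limit is 120 N.
- **Other mills:** the final scene view shows the nut mill and the purple look-alike unchanged by eye. I did not measure the nut crank's angle, and the arm hid the nut mill's knob in the top view.
- **Arm:** it stood clear of everything, with the fingertips about 0.29 m up and the wrist force near zero.
- **Disagreement:** before the grasp, the two cameras differed by about 7 mm on the knob's position. I used a point between them, and the grasp closed with no side force.

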